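Free the jammed drive cartridge from its tray

ROBOT

A 7-joint arm with a two-finger parallel gripper is mounted at the origin on the work surface. World frame = base frame: x ahead of the robot, y to its left, z up, the work surface at z = 0. Lengths are in m, angles in rad, forces in N, time in s.
With the tool pointing down it reaches from about 0.35 to 0.9 m from the base axis. Payload 8.1 kg.
Tool frame: the origin (TCP) lies at the centre of the arm's flange, where the gripper is bolted on; the fingertips stand 178 mm ahead of it and the grasp point (between the pads) lies 159 mm ahead of it; z points along the fingers, y is the direction in which the jaws open and shut (so a half turn about z gives the same grasp; the last joint's range is limited). The gripper opens to 92 mm and grips with 3 to 60 N. Pads are 19 mm wide; open, the fingers measure 130 mm over their backs; the gripper's body (75 mm by 190 mm) begins 47 mm behind the grasp point.
Start: joints at [-1.232, 0.434, 0.025, 1.573, -0.012, 1.134, -0.075], TCP at [0.267, 0.565, 0.405] pointing down, gripper open.
Joint ranges: [-2.62, 2.62], [-0.44, 2.09], [-1.27, 1.32], [0.08, 2.57], [-1.32, 4.46], [0.12, 2], [-2.74, 2.74]. Speed limits (rad/s): [2.22, 2.22, 3.01, 3.01, 3.14, 3.14, 3.14].

INTERFACE

Orientations are given as a rotation vector (axis times angle).
In Python, from cell import arm gives the robot as it stands. The module is installed in compiled form; this text tells all that it offers.
- The arm moves only by the tool move_arm, never from a script. Its argument "steps" is a list of rows, each a list of 4 numbers: the shift along the tool's x, y, z in mm, then the turn about the tool's z in rad. In form: [[x, y, z, twist], ...]. A call has 1 to 20 rows; each row is the pose to reach, as a shift and turn from the pose commanded when the call began, along the tool's axes at that moment; what a row does not reach only later rows make up. A row lasts 1/8 s, in which the tool goes at most 62.5 mm and 10.7 degrees, less where a joint would pass 70% of its speed; a pose out of reach is approached as far as the arm can. A call with a gripper value outside its range is refused whole. "grip" is the finger opening in mm, from 0 to 91.8, set as the call begins (left out, the last holds). The fingers move at their own pace and stop on an object; "grip_force" is the grip in N (left out, the last holds). Time passes only in rows, so rows that repeat a pose let the fingers close. It gives the time, the measured TCP pose, the force and the opening at its end, in the units of the state.
- arm.observe(): the state, without advancing time (a new reading comes with each control period).
- arm.get_image(name): name is "side" or "top"; returns the picture (400x640x3 uint8, red, green, blue); there is no depth.
- arm.camera_info(name): a dict with "mtx" (3x3 intrinsics, pixels), "dist_coeffs" ([k1, k2, p1, p2, k3] as OpenCV has them; the pictures are not rectified), "pose" (4x4, takes a point from camera to world coordinates). Camera axes: x right, y down, z forward; pixel columns grow to the right and rows downward; lengths in m; the calibration is good to about 2 mm. A picture is of the moment at which its call begins. camera_info takes no time and is no camera call.
- arm.sign_off(): hands the job in, once; it reports no verdict.
The state is a dict: "clock": time; "joints": joint angles; "dq": joint speeds; "joint_efforts": joint torques, N m; "position": TCP position; "ee_rot": TCP orientation; "force": force on the tool from outside, world axes, zero at the start; "ft_torque": the same for the moment, N m; "width": opening from 0.0 (shut) to 1.0 (fully open).
Only numpy, scipy, OpenCV 4.12 (cv2) and the standard library are available. Lean on these libraries where they do the work, as an engineer would, in place of code of your own. Each camera call takes 0.05 s, during which the arm holds its last target.

TASK

One of the two drive cartridges lies askew in its metal tray, with two corners jammed under the tray's turned-in side flanges. Take it by its handle, turn it straight along the tray while it is still down inside so that its corners come free, lift it out and set it down gently in the middle of the dark rubber pad, lengthwise along the pad. Leave the other cartridge, which lies straight in its own tray, where it is.

Things in the scene. Friction and masses are not known exactly. Their poses are not given: they have to be found in the camera images.
- cartridge: The jammed drive cartridge: loose aluminium box 150 (x) x 74 x 26 mm, about 0.45 kg, lying on the tray floor 25 to 32 degrees askew. Over its centre a black bar handle along its x: bar 84 long, 14 wide (y), from 52 to 72 mm above the underside, on two posts at x = +/-35 mm; grip the bar across its width at its middle. Origin: centre of the underside; z up.
- tray: Its tray: fixed, grey metal, outside 208 (x) x 152 x 40 mm, inside 200 x 144, floor 4 thick. Along both long sides a flange turns 18 mm inward, underside 37 and top 40 mm above the table, leaving an opening 108 wide. End walls 36 high, no flange. The cartridge passes the opening only lengthwise along the tray (within 10 degrees), near mid width. Origin: centre of the underside; z up.
- pad: Fixed dark rubber pad lying on the table, 230 (along its x) x 150 x 4 mm. Origin: centre of the underside; z up.
- spare_cartridge: The other cartridge, of the same make and size, lying straight in a second tray like the first. Not to be moved. Origin: centre of the underside; z up.
There are look-alikes about, which are no part of the job. Leave any orange look-alike of the cartridge alone.

How it is judged:
By the outcome, as a careful person would: the job done as asked, in the order asked, and still so for the second after the job is handed in, with the robot touching nothing.
It also fails if it takes over 45 s, if anything falls off the work surface, if the arm or the gripper's body presses on something with over 40 N, if the wrist force passes 120 N, or if a joint passes its speed limit or range.

## Working session

There is one attempt and no reset: what is moved stays moved. The work goes in short steps, Python scripts to look and compute and a tool call to move; the robot and the scene stay as the last step left them, time stands still between calls to the robot, and variables do not carry over. Pictures are saved under pics/ and viewed, and the job is handed in when it is done.

Besides the shell and the picture viewer there is one more tool, called in YAML: its name, and indented under it one key for each argument. move_arm: Moves the arm, as the interface text tells. Its arguments: {"type":"object","properties":{"steps":{"type":"array"},"grip":{"type":"number"},"grip_force":{"type":"number"}},"required":["steps"]}

```bash
mkdir -p pics; python3 - <<'E'
from cell import arm
import cv2
for n in("top","side"):
    im=arm.get_image(n); cv2.imwrite(f"pics/{n}0.png",im[:,:,::-1])
    c=arm.camera_info(n); print(n,c["mtx"],c["dist_coeffs"],c["pose"])
s=arm.observe(); print({k:s[k] for k in("clock","position","ee_rot","force","width")})
E
```

```text
top [[364.36236886   0.         325.75529688]
 [  0.         364.36236886 193.65683813]
 [  0.           0.           1.        ]] [-0.05544581  0.          0.          0.          0.        ] [[ 0.02323109 -0.99172898  0.12622976  0.32033604]
 [-0.99970929 -0.02385981 -0.00347089  0.02004781]
 [ 0.006454   -0.12611243 -0.99199496  1.01821341]
 [ 0.          0.          0.          1.        ]]
side [[388.5408763    0.         321.18125505]
 [  0.         388.5408763  202.38630734]
 [  0.           0.           1.        ]] [-0.02918727  0.          0.          0.          0.        ] [[ 0.86345674 -0.25465124  0.43542532  0.07331597]
 [-0.50439654 -0.44470638  0.74014888 -0.61972676]
 [ 0.00515659 -0.85871356 -0.51242993  0.47195174]
 [ 0.          0.          0.          1.        ]]
{'clock': 0.1, 'position': array([0.26716625, 0.56479596, 0.40404649]), 'ee_rot': array([-6.88470724e-01, -3.06503494e+00,  2.12413417e-03]), 'force': array([-0.73571729, -0.71122802,  0.66979974]), 'width': 0.9966404974414683}
```

View pics/top0.png

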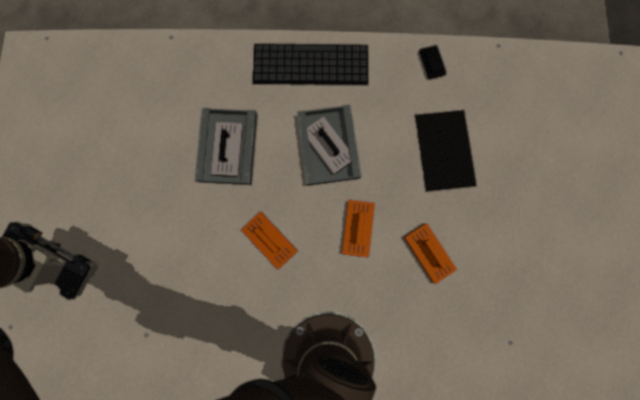

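View pics/side0.png

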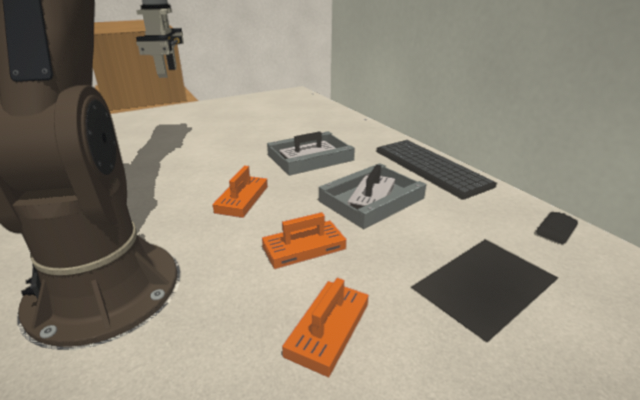

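In the top view, these could be taken for the cartridge: the white one askew in its tray (328,143), the white one straight in its tray (227,147, the spare), and orange look-alikes at (269,240), (357,228) and (430,252). I choose (328,143). The pad is at (446,150); the keyboard (310,63) and the small black item (432,62) are no part of the job. Next I check this in close crops.

```bash
python3 - <<'E'
import cv2
t=cv2.imread("pics/top0.png")
cv2.imwrite("pics/c1.png",cv2.resize(t[95:195,280:380],None,fx=6,fy=6,interpolation=cv2.INTER_CUBIC))
cv2.imwrite("pics/c2.png",cv2.resize(t[100:200,400:500],None,fx=6,fy=6,interpolation=cv2.INTER_CUBIC))
t=cv2.imread("pics/side0.png")
cv2.imwrite("pics/c3.png",cv2.resize(t[145:235,310:440],None,fx=6,fy=6,interpolation=cv2.INTER_CUBIC))
E
```

```text
(no output)
```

View pics/c1.png

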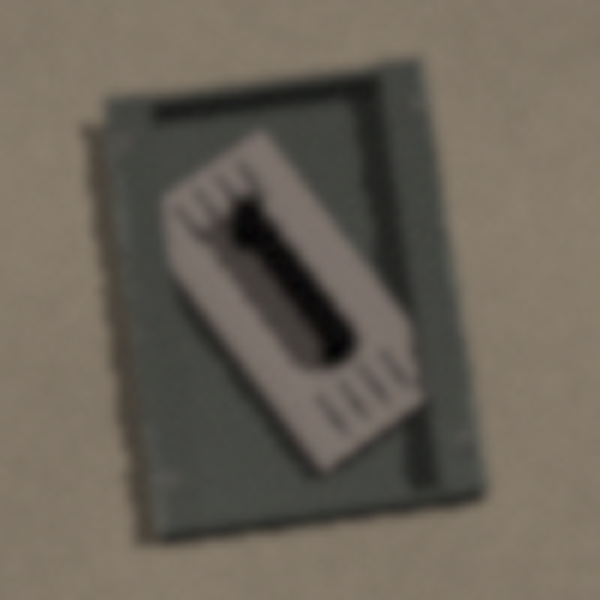

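View pics/c2.png

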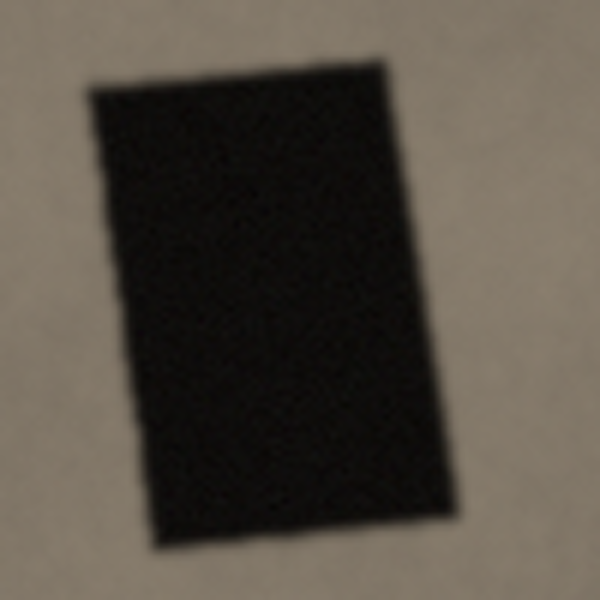

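View pics/c3.png

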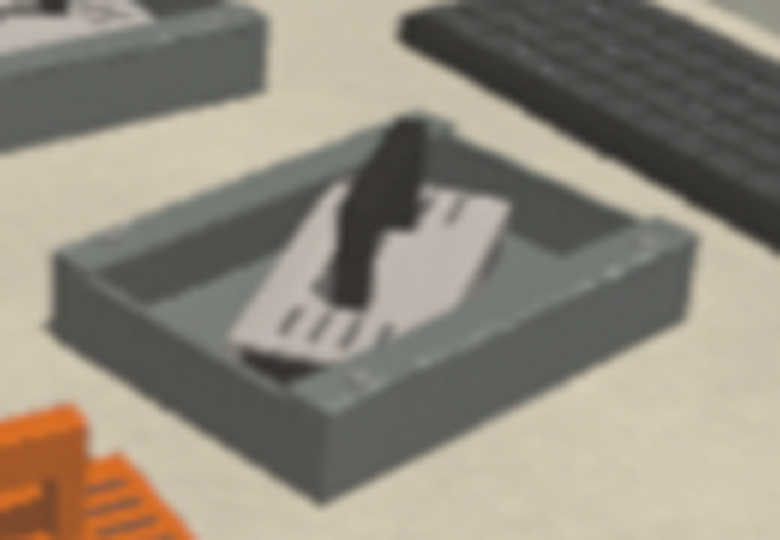

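The crop shows a white cartridge askew in its grey tray. Its far corner is at crop (262,130) and its near corner at (322,475); the left and right corners are hidden under the flanges. So the choice is confirmed. Now I measure.

```bash
cat > h.py <<'E'
from cell import arm
import cv2, numpy as np
from scipy.spatial.transform import Rotation as R
def ray(n,px):
    c=arm.camera_info(n); u=cv2.undistortPoints(np.array(px,float).reshape(-1,1,2),c["mtx"],np.array(c["dist_coeffs"]))[:,0]
    P=c["pose"]; return P[:3,3],np.c_[u,np.ones(len(u))]@P[:3,:3].T
def at(n,px,z):
    o,d=ray(n,px); return o+d*((z-o[2])/d[:,2])[:,None]
def crop(px,x0,y0,f): return (np.array(px,float)+.5)/f-.5+[x0,y0]
def proj(n,P):
    c=arm.camera_info(n); T=np.linalg.inv(c["pose"])
    return cv2.projectPoints(np.array(P,float),cv2.Rodrigues(T[:3,:3])[0],T[:3,3],c["mtx"],np.array(c["dist_coeffs"]))[0][:,0]
def box(cx,cy,yaw,z0,lx,ly,lz=0):
    c,s=np.cos(yaw),np.sin(yaw)
    q=np.array([[1,1],[1,-1],[-1,-1],[-1,1]])*[lx/2,ly/2]
    q=q@np.array([[c,s],[-s,c]])+[cx,cy]
    return np.c_[q,np.full(4,z0)]
def draw(im,n,P,f,x0,y0,col):
    q=(proj(n,P)-[x0,y0]+.5)*f-.5
    cv2.polylines(im,[np.round(q).astype(int).reshape(-1,1,2)],True,col,1)
E
python3 - <<'E'
from h import *
np.set_printoptions(precision=4,suppress=True)
def seg(a,b): d=b-a; return np.hypot(*d[:2]),np.degrees(np.arctan2(d[1],d[0]))
t=at("top",crop([(105,98),(422,58),(485,497)],280,95,6),.04); print("tray",t,seg(t[0],t[1]),seg(t[2],t[1]),"c",(t[0]+t[2])/2)
p=at("top",crop([(90,90),(385,62),(458,517),(155,547)],400,100,6),.004); print("pad",p,seg(p[0],p[1]),seg(p[2],p[1]),seg(p[3],p[0]),"c",p.mean(0))
c=at("top",crop([(262,130),(322,475),(410,320),(170,270)],280,95,6),.03); print("cart",c,"c",(c[0]+c[1])/2,seg(c[2],c[0]),seg(c[1],c[3]),"diag",seg(c[1],c[0]))
s=arm.observe(); print(R.from_rotvec(s["ee_rot"]).as_matrix())
E
```

```text
tray [[ 0.6759  0.1021  0.04  ]
 [ 0.6992 -0.0453  0.04  ]
 [ 0.4917 -0.0768  0.04  ]] (np.float64(0.14923625232601448), np.float64(-81.02274334553451)) (np.float64(0.20989275261594487), np.float64(8.634259549862605)) c [0.5838 0.0127 0.04  ]
pad [[ 0.6874 -0.2364  0.004 ]
 [ 0.7065 -0.3822  0.004 ]
 [ 0.4824 -0.4107  0.004 ]
 [ 0.4644 -0.2648  0.004 ]] (np.float64(0.147048276463059), np.float64(-82.51450960644556)) (np.float64(0.22593413005755902), np.float64(7.2423672129758225)) (np.float64(0.22472485735591455), np.float64(7.278140157815622)) c [ 0.5852 -0.3235  0.004 ]
cart [[ 0.6657  0.0288  0.03  ]
 [ 0.5018 -0.0028  0.03  ]
 [ 0.5758 -0.0421  0.03  ]
 [ 0.5969  0.0699  0.03  ]] c [0.5838 0.013  0.03  ] (np.float64(0.11440485022926922), np.float64(38.25238148369289)) (np.float64(0.11964154343648688), np.float64(37.37935722851325)) diag (np.float64(0.16684507119448955), np.float64(10.887558703678442))
[[-0.9039  0.4277 -0.0005]
 [ 0.4277  0.9039 -0.0013]
 [-0.0001 -0.0014 -1.    ]]
```

```bash
cat > ov.py <<'E'
from h import *
def ov(cart,tray,pad,tag,new=False):
    r=np.radians
    for n,(x0,y0,w,h,f) in {"top":(285,95,200,110,4),"side":(310,150,260,195,3)}.items():
        im=cv2.imread(f"pics/{n}{tag}.png")
        im=cv2.resize(im[y0:y0+h,x0:x0+w],None,fx=f,fy=f,interpolation=cv2.INTER_CUBIC)
        im=cv2.convertScaleAbs(im,alpha=1.4)
        if tray:
            draw(im,n,box(*tray[:2],r(tray[2]),.04,.208,.152),f,x0,y0,(0,255,255)); draw(im,n,box(*tray[:2],r(tray[2]),.04,.200,.108),f,x0,y0,(0,255,255))
        if cart:
            z=cart[3]; draw(im,n,box(*cart[:2],r(cart[2]),z+.026,.15,.074),f,x0,y0,(0,0,255)); draw(im,n,box(*cart[:2],r(cart[2]),z+.072,.084,.014),f,x0,y0,(0,255,0))
        draw(im,n,box(*pad[:2],r(pad[2]),.004,.23,.15),f,x0,y0,(255,100,255))
        cv2.imwrite(f"pics/ov_{n}_{tag}.png",im)
E
python3 -c "
from ov import *
ov((.5838,.013,37.4,.004),(.5838,.0127,8.4),(.5852,-.3235,7.3),'0')"
```

```text
(no output)
```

View pics/ov_top_0.png

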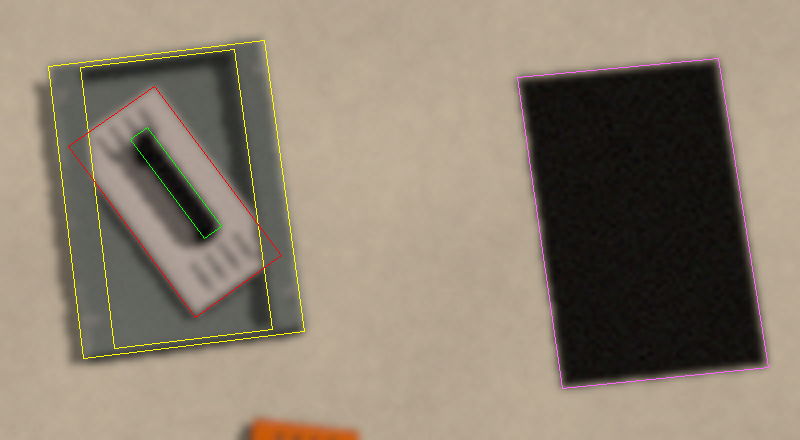

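View pics/ov_side_0.png

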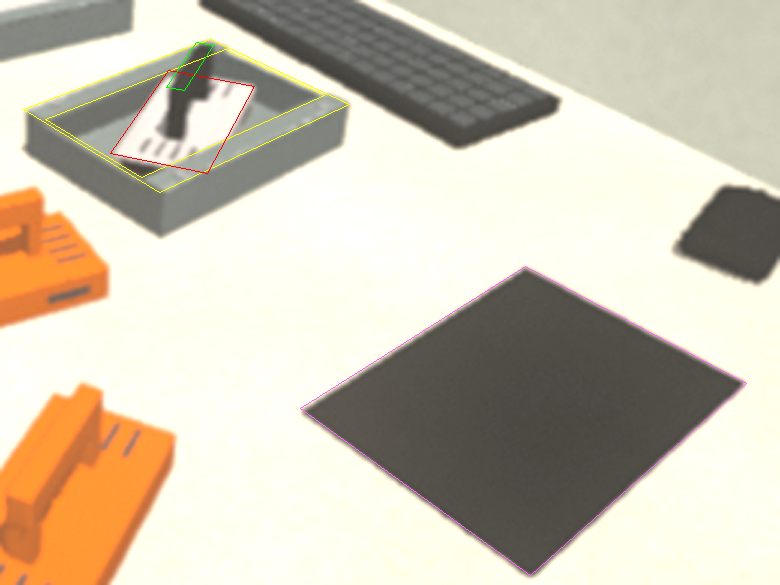

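```bash
cat >> h.py <<'E'
def plan(x,y,z,ydeg):
    "shift mm, twist to reach TCP x,y,z with jaw axis (tool y) at ydeg"
    s=arm.observe(); M=R.from_rotvec(s["ee_rot"]).as_matrix()
    d=M.T@(np.array([x,y,z])-s["position"])*1000
    a=np.degrees(np.arctan2(M[1,1],M[0,1])); tw=(a-ydeg+90)%180-90
    print("t",s["clock"],"pos",s["position"].round(4),"yang",a.round(2),"tilt",M[:,2].round(4),"F",s["force"].round(1),"w",round(s["width"],3),"j7",s["joints"][6])
    print("shift",d.round(1),"twist",np.radians(tw).round(4),"(alt +-pi)")
E
python3 -c "
from h import *
plan(.5838,.013,.30,127.4)"
```

```text
t 0.1 pos [0.2672 0.5648 0.404 ] yang 64.68 tilt [-5.0e-04 -1.3e-03 -1.0e+00] F [-0.7 -0.7  0.7] w 0.997 j7 -0.07513016124279909
shift [-522.2 -363.2  104.6] twist -1.0947 (alt +-pi)
```

move_arm:
  steps:
    - [-45,-31,10,0.17]
    - [-90,-62,20,0.34]
    - [-135,-94,30,0.52]
    - [-180,-125,40,0.7]
    - [-225,-156,50,0.88]
    - [-270,-188,60,1.05]
    - [-315,-219,70,1.23]
    - [-360,-250,80,1.41]
    - [-405,-281,90,1.58]
    - [-450,-313,100,1.76]
    - [-490,-340,105,1.92]
    - [-522,-363,105,2.047]
    - [-522,-363,105,2.047]
    - [-522,-363,105,2.047]
    - [-522,-363,105,2.047]
    - [-522,-363,105,2.047]
  grip: 91.8

```text
clock: 2.1
position: [0.5836, 0.0147, 0.2998]
ee_rot: [-2.974, -1.01, -0.0]
force: [0.4, 0.1, 1.1]
width: 0.998
```

```bash
python3 -c "
from h import *
plan(.5838,.013,.227,127.4)
cv2.imwrite('pics/side1.png',arm.get_image('side')[:,:,::-1]);cv2.imwrite('pics/s1c.png',cv2.resize(cv2.imread('pics/side1.png')[50:250,260:480],None,fx=3,fy=3))"
```

```text
t 2.1 pos [0.5836 0.0147 0.2998] yang -52.48 tilt [-1.e-04  6.e-04 -1.e+00] F [0.4 0.1 1.1] w 0.998 j7 -0.6794805890965948
shift [-0.9  1.5 72.8] twist 0.002 (alt +-pi)
```

View pics/s1c.png

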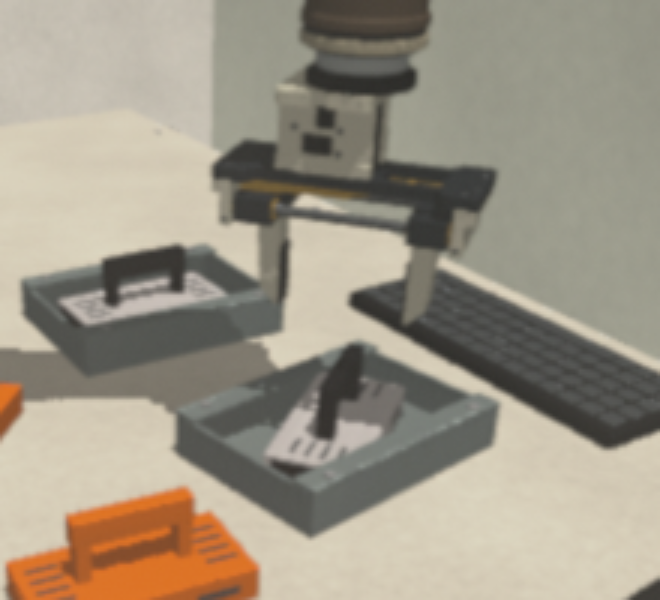

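The jaws straddle the handle across its bar; the bar is at crop (340,385), between the fingers. Now I descend.

move_arm:
  steps:
    - [0,1,20,0]
    - [-1,1.5,40,0]
    - [-1,1.5,60,0]
    - [-1,1.5,70,0]
    - [-1,1.5,73,0]
    - [-1,1.5,73,0]
    - [-1,1.5,73,0]

```text
clock: 3.02
position: [0.5843, 0.0118, 0.2274]
ee_rot: [2.976, 1.007, 0.002]
force: [-0.7, -0.6, 0.7]
width: 0.999
```

```bash
python3 -c "
from h import *
plan(.5838,.013,.227,127.4)
cv2.imwrite('pics/side2.png',arm.get_image('side')[:,:,::-1]);cv2.imwrite('pics/s2c.png',cv2.resize(cv2.imread('pics/side2.png')[50:250,260:480],None,fx=3,fy=3))"
```

```text
t 3.025 pos [0.5843 0.0118 0.2274] yang -52.6 tilt [ 1.1e-03  2.0e-04 -1.0e+00] F [-0.7 -0.6  0.7] w 0.999 j7 -0.6154825250299398
shift [ 0.3 -1.2  0.4] twist -0.0 (alt +-pi)
```

View pics/s2c.png

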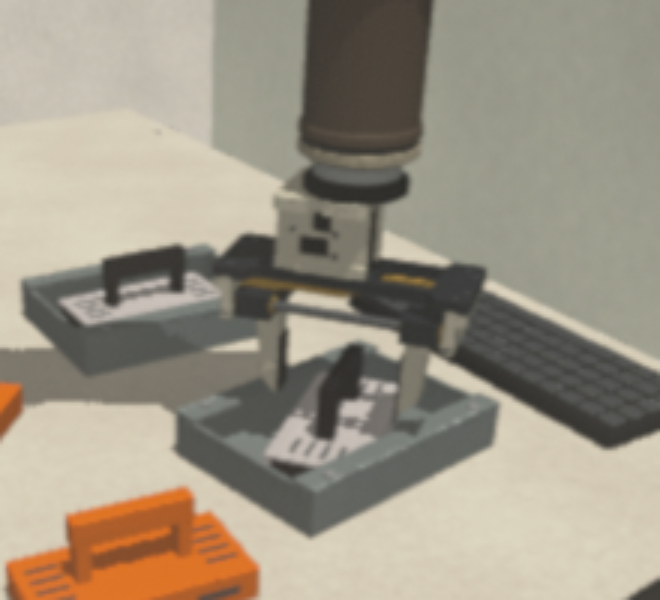

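The handle stands between the fingers and the fingertips are clear of the flanges. I close the grip.

move_arm:
  steps:
    - [0,0,0,0]
    - [0,0,0,0]
    - [0,0,0,0]
    - [0,0,0,0]
    - [0,0,0,0]
    - [0,0,0,0]
    - [0,0,0,0]
    - [0,0,0,0]
  grip: 0
  grip_force: 30

```text
clock: 4.08
position: [0.584, 0.0118, 0.2267]
ee_rot: [-2.976, -1.007, 0.0]
force: [0.2, -0.2, -0.1]
width: 0.179
```

```bash
python3 -c "
from h import *
plan(.5838,.0127,.227,98.5)"
```

```text
t 4.075 pos [0.584  0.0118 0.2267] yang -52.6 tilt [-0. -0. -1.] F [ 0.2 -0.2 -0.1] w 0.179 j7 -0.6153803360384944
shift [ 0.4 -0.8 -0.3] twist 0.5043 (alt +-pi)
```

move_arm:
  steps:
    - [0,0,0,0]
    - [0,0,0,0]
    - [0,0,0,0.04]
    - [0,0,0,0.08]
    - [0,0,0,0.12]
    - [0,0,0,0.16]
    - [0,0,0,0.16]

```text
clock: 4.95
position: [0.584, 0.012, 0.2267]
ee_rot: [3.047, 0.765, -0.0]
force: [0.3, 0.2, -2.9]
width: 0.147
```

```bash
python3 -c "
from h import *
plan(.5838,.0127,.227,98.5)
cv2.imwrite('pics/side3.png',arm.get_image('side')[:,:,::-1]);cv2.imwrite('pics/s3c.png',cv2.resize(cv2.imread('pics/side3.png')[130:250,300:450],None,fx=5,fy=5))"
```

```text
t 4.95 pos [0.584  0.012  0.2267] yang -61.81 tilt [-1.e-04 -1.e-04 -1.e+00] F [ 0.3  0.2 -2.9] w 0.147 j7 -0.7399838225228638
shift [ 0.2 -0.7 -0.3] twist 0.3436 (alt +-pi)
```

View pics/s3c.png

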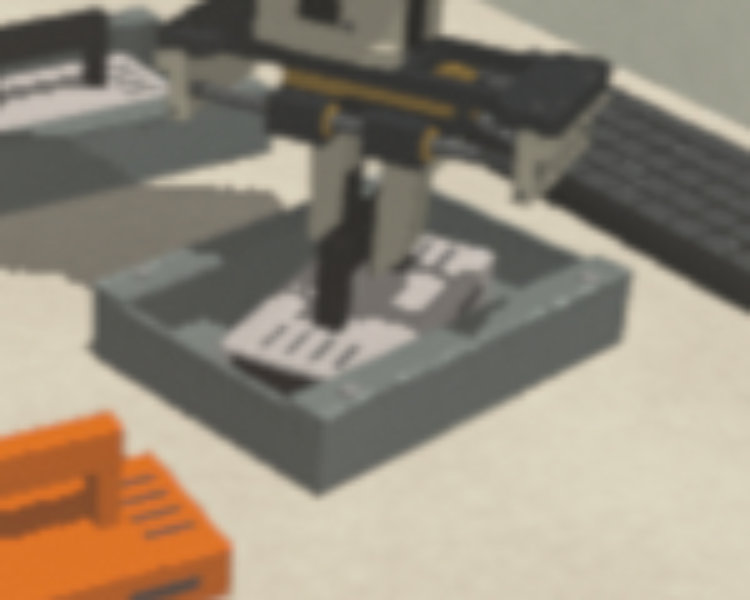

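The grip is firm on the bar (13.5 mm) and the cartridge turns with the jaws. I finish the turn.

move_arm:
  steps:
    - [0,0,0,0.05]
    - [0,0,0,0.1]
    - [0,0,0,0.15]
    - [0,0,0,0.2]
    - [0,-0.5,0,0.25]
    - [0,-0.5,0,0.3]
    - [0,-0.5,0,0.344]
    - [0,-0.5,0,0.344]
    - [0,-0.5,0,0.344]

```text
clock: 6.12
position: [0.5838, 0.0122, 0.2267]
ee_rot: [3.133, 0.235, 0.0]
force: [-0.6, -1.1, -3.2]
width: 0.152
```

```bash
python3 -c "
from h import *
plan(.5838,.0127,.36,98.5)
from ov import *
for n in ('side','top'): cv2.imwrite(f'pics/{n}4.png',arm.get_image(n)[:,:,::-1])
ov((.5838,.0127,8.5,.004),(.5838,.0127,8.4),(.5852,-.3235,7.3),'4')
cv2.imwrite('pics/s4c.png',cv2.resize(cv2.imread('pics/side4.png')[130:250,300:450],None,fx=5,fy=5))"
```

```text
t 6.125 pos [0.5838 0.0122 0.2267] yang -81.43 tilt [ 1.e-04 -1.e-04 -1.e+00] F [-0.6 -1.1 -3.2] w 0.152 j7 -1.006245189592941
shift [ 1.000e-01 -5.000e-01 -1.333e+02] twist 0.0011 (alt +-pi)
```

View pics/s4c.png

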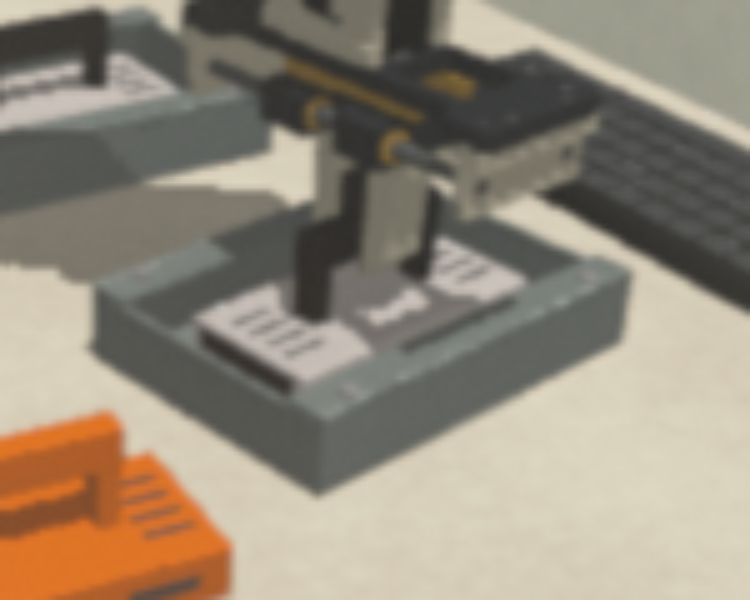

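View pics/ov_side_4.png

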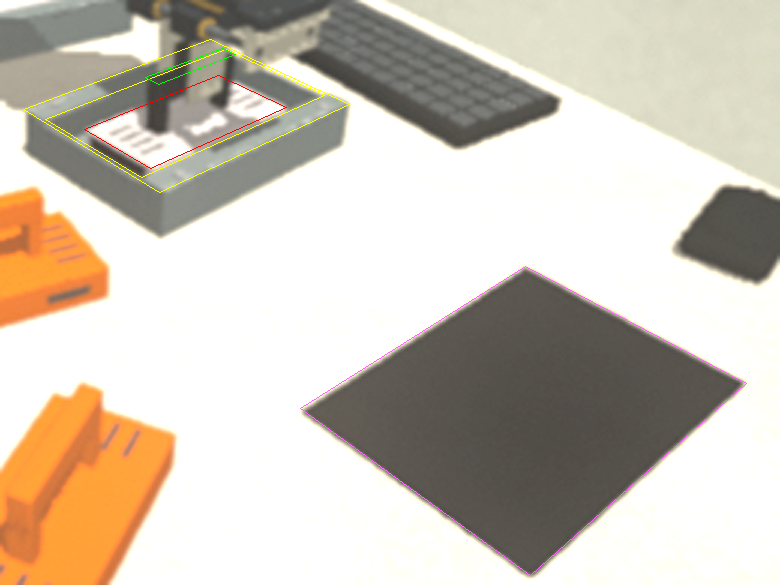

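View pics/ov_top_4.png

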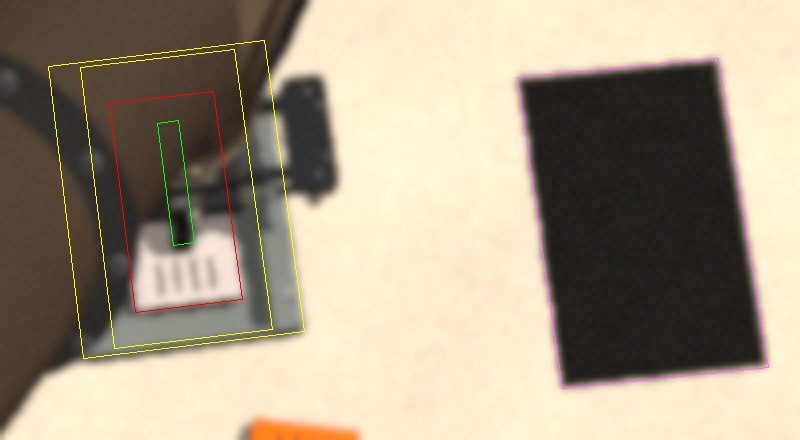

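Both overlays match: the cartridge lies straight, mid-width, and clear of both flanges. In the side view its near edge, at (85,130)–(152,167), is inside the opening outline. I lift it out.

move_arm:
  steps:
    - [0,0,-4,0]
    - [0,0,-10,0]
    - [0,0,-20,0]
    - [0,0,-32,0]
    - [0,0,-46,0]
    - [0,0,-62,0]
    - [0,0,-80,0]
    - [0,0,-100,0]
    - [0,0,-115,0]
    - [0,0,-125,0]
    - [0,0,-125,0]
    - [0,0,-125,0]

```text
clock: 7.72
position: [0.5835, 0.0124, 0.3512]
ee_rot: [-3.133, -0.234, 0.001]
force: [-0.6, -0.8, -3.8]
width: 0.147
```

```bash
python3 -c "
from h import *
plan(.5852,-.3235,.3517,97.3)
cv2.imwrite('pics/side5.png',arm.get_image('side')[:,:,::-1]);cv2.imwrite('pics/s5c.png',cv2.resize(cv2.imread('pics/side5.png')[50:250,260:480],None,fx=3,fy=3))"
```

```text
t 7.725 pos [0.5835 0.0124 0.3512] yang -81.47 tilt [-9.e-04  0.e+00 -1.e+00] F [-0.6 -0.8 -3.8] w 0.147 j7 -1.1236782098810731
shift [-48.2 332.4  -0.5] twist 0.0214 (alt +-pi)
```

View pics/s5c.png

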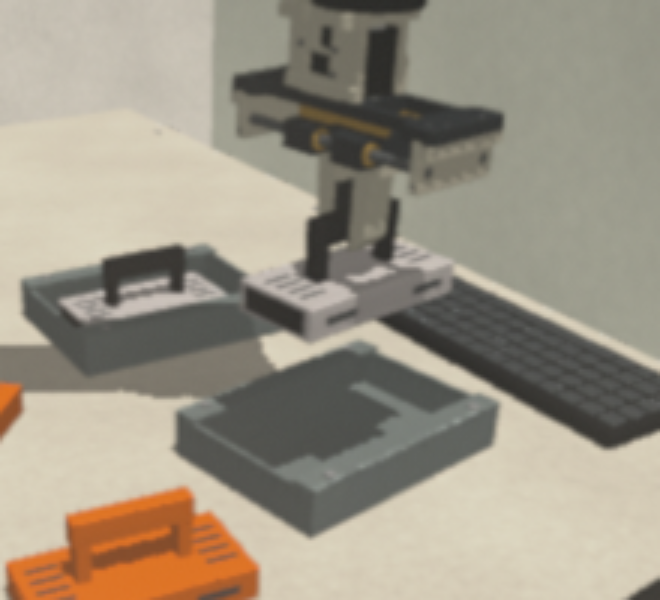

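The cartridge hangs level in the gripper and is well clear of its tray; the spare is undisturbed. I carry it over the pad.

move_arm:
  steps:
    - [-2,14,0,0]
    - [-6,40,0,0]
    - [-11,75,0,0.01]
    - [-16,112,0,0.01]
    - [-22,150,0,0.01]
    - [-28,190,0,0.02]
    - [-33,228,0,0.02]
    - [-38,262,0,0.02]
    - [-43,295,0,0.021]
    - [-46,318,0,0.021]
    - [-48,332,0,0.021]
    - [-48,332,0,0.021]
    - [-48,332,0,0.021]
    - [-48,332,0,0.021]

```text
clock: 9.52
position: [0.5859, -0.3219, 0.3516]
ee_rot: [-3.134, -0.203, -0.0]
force: [1.6, 0.0, -4.7]
width: 0.15
```

```bash
python3 -c "
from h import *
plan(.5852,-.3235,.2277,97.3)
from ov import *
for n in ('side','top'): cv2.imwrite(f'pics/{n}6.png',arm.get_image(n)[:,:,::-1])
ov((.5852,-.3235,7.3,.1285),None,(.5852,-.3235,7.3),'6')"
```

```text
t 9.525 pos [ 0.5859 -0.3219  0.3516] yang -82.58 tilt [ 0.e+00  8.e-04 -1.e+00] F [ 1.6  0.  -4.7] w 0.15 j7 -0.6149547120222221
shift [ -0.9   1.6 123.9] twist 0.0021 (alt +-pi)
```

View pics/ov_side_6.png

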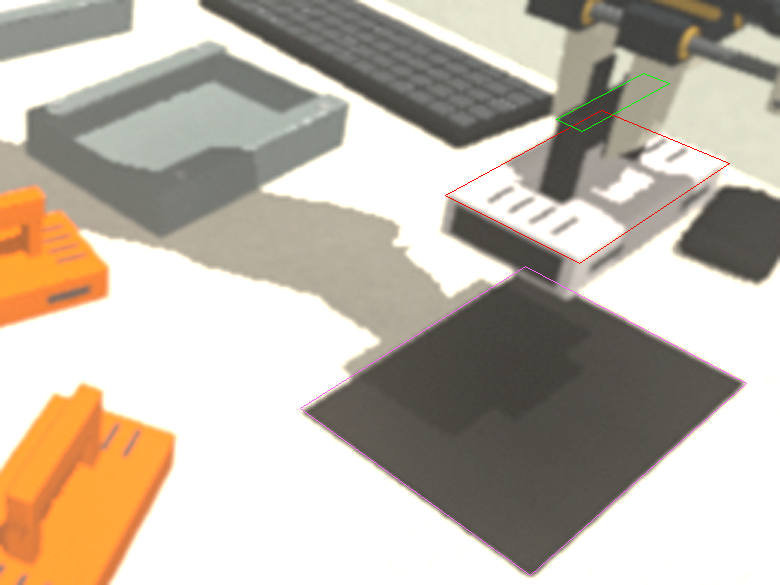

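View pics/ov_top_6.png

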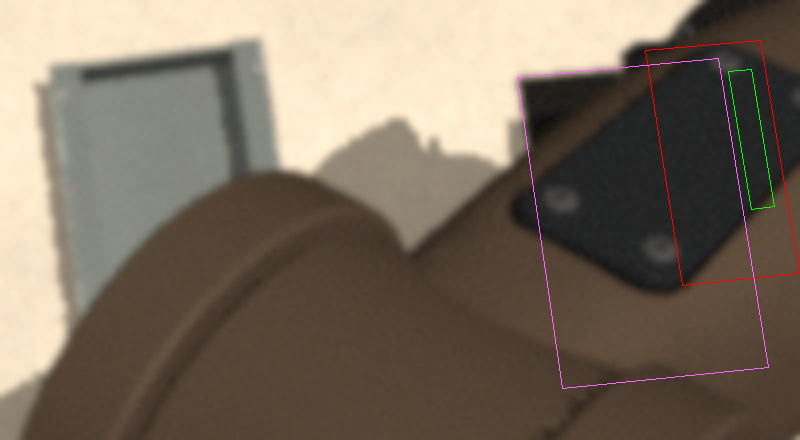

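In the side view the held cartridge lies on the predicted outline, (447,195)–(728,163). I lower it.

move_arm:
  steps:
    - [0,1,15,0]
    - [-1,1.5,40,0]
    - [-1,1.5,65,0]
    - [-1,1.5,85,0]
    - [-1,1.5,100,0]
    - [-1,1.5,110,0]
    - [-1,1.5,116,0]
    - [-1,1.5,119,0]
    - [-1,1.5,121,0]
    - [-1,1.5,122,0]
    - [-1,1.5,122,0]
    - [-1,1.5,122,0]

```text
clock: 11.12
position: [0.5847, -0.3249, 0.23]
ee_rot: [3.135, 0.2, 0.001]
force: [-0.5, -0.3, -3.4]
width: 0.151
```

move_arm:
  steps:
    - [0,0,0.5,0]
    - [0,0,1,0]
    - [0,0,1.5,0]
    - [0,0,2,0]
    - [0,0,2.5,0]
    - [0,0,2.5,0]
    - [0,0,2.5,0]

```text
clock: 12.0
position: [0.5847, -0.3248, 0.2272]
ee_rot: [3.135, 0.2, 0.0]
force: [-0.2, -0.3, -4.1]
width: 0.149
```

```bash
python3 -c "
from h import *
plan(.5852,-.3235,.2267,97.3)
from ov import *
for n in ('side',): cv2.imwrite(f'pics/{n}7.png',arm.get_image(n)[:,:,::-1])
cv2.imwrite('pics/top7.png',arm.get_image('top')[:,:,::-1])
ov((.5852,-.3235,7.3,.004),None,(.5852,-.3235,7.3),'7')"
```

```text
t 12.0 pos [ 0.5847 -0.3248  0.2272] yang -82.68 tilt [ 1.e-04 -0.e+00 -1.e+00] F [-0.2 -0.3 -4.1] w 0.149 j7 -0.5320792982482816
shift [ 0.7 -1.2  0.5] twist 0.0003 (alt +-pi)
```

View pics/ov_side_7.png

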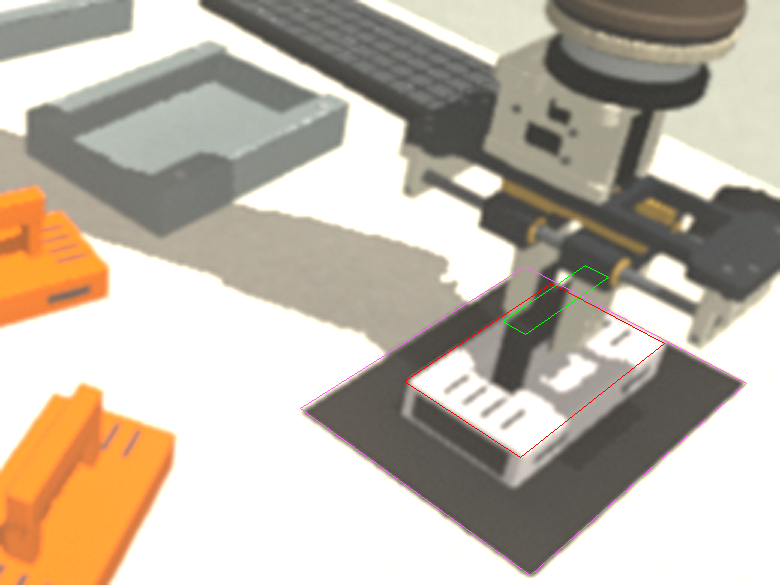

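It still hangs free, carrying its full weight of about 4 N. I make a small centring correction and go on down until the force drops.

move_arm:
  steps:
    - [0.5,-1,0,0]
    - [0.5,-1,0.2,0]
    - [0.5,-1,0.4,0]
    - [0.5,-1,0.6,0]
    - [0.5,-1,0.6,0]
    - [0.5,-1,0.6,0]

```text
clock: 12.85
position: [0.585, -0.3238, 0.2267]
ee_rot: [-3.135, -0.2, -0.0]
force: [-0.6, -0.1, -1.6]
width: 0.153
```

move_arm:
  steps:
    - [0,0,0.2,0]
    - [0,0,0.4,0]
    - [0,0,0.4,0]
    - [0,0,0.4,0]

```text
clock: 13.35
position: [0.585, -0.3238, 0.2267]
ee_rot: [-3.135, -0.2, -0.001]
force: [-2.0, 2.7, 5.6]
width: 0.149
```

Contact is made: the force has gone from −4 to +5.6 N. I release.

move_arm:
  steps:
    - [0,0,-0.3,0]
    - [0,0,-0.3,0]
    - [0,0,-0.3,0]
    - [0,0,-0.3,0]
    - [0,0,-0.3,0]
    - [0,0,-0.3,0]
  grip: 50

```text
clock: 14.1
position: [0.585, -0.3238, 0.2265]
ee_rot: [3.135, 0.2, 0.0]
force: [-0.3, 0.3, -1.2]
width: 0.545
```

```bash
python3 -c "
from h import *
plan(.585,-.3238,.36,97.3)
cv2.imwrite('pics/side8.png',arm.get_image('side')[:,:,::-1]);cv2.imwrite('pics/s8c.png',cv2.resize(cv2.imread('pics/side8.png')[180:350,400:570],None,fx=3.5,fy=3.5))"
```

```text
t 14.1 pos [ 0.585  -0.3238  0.2265] yang -82.68 tilt [ 0. -0. -1.] F [-0.3  0.3 -1.2] w 0.545 j7 -0.5330793203390392
shift [  -0.     0.  -133.5] twist 0.0003 (alt +-pi)
```

View pics/s8c.png

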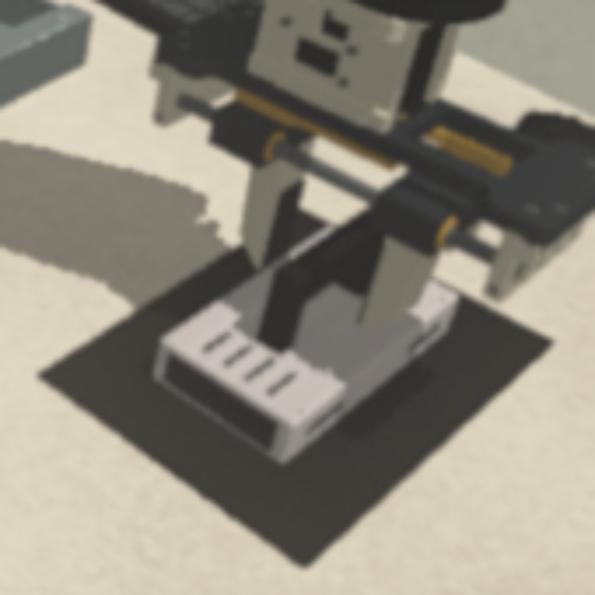

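The cartridge is flat on the pad and the fingers are off the bar. I retreat upward, then to the side so that the top camera can see.

move_arm:
  steps:
    - [0,0,-10,0]
    - [0,0,-30,0]
    - [0,0,-60,0]
    - [0,0,-95,0]
    - [0,0,-130,0]
    - [0,0,-150,0]
    - [0,-40,-170,0]
    - [0,-90,-180,0]
    - [0,-145,-180,0]
    - [0,-200,-180,0]
    - [0,-255,-180,0]
    - [0,-310,-180,0]
    - [0,-350,-180,0]
    - [0,-380,-180,0]
    - [0,-400,-180,0]
    - [0,-400,-180,0]
    - [0,-400,-180,0]

```text
clock: 16.27
position: [0.5341, 0.0718, 0.4068]
ee_rot: [3.135, 0.199, 0.0]
force: [0.4, 0.2, -0.7]
width: 0.544
```

```bash
python3 -c "
from h import *
plan(.5,0,.36,97.3)
from ov import *
for n in ('side','top'): cv2.imwrite(f'pics/{n}9.png',arm.get_image(n)[:,:,::-1])
ov((.5850,-.3235,7.3,.004),None,(.5852,-.3235,7.3),'9')"
```

```text
t 16.275 pos [0.5341 0.0718 0.4068] yang -82.74 tilt [ 2.e-04 -3.e-04 -1.e+00] F [ 0.4  0.2 -0.7] w 0.544 j7 -1.3468328423708444
shift [-42.9  66.9  46.8] twist -0.0008 (alt +-pi)
```

View pics/ov_top_9.png

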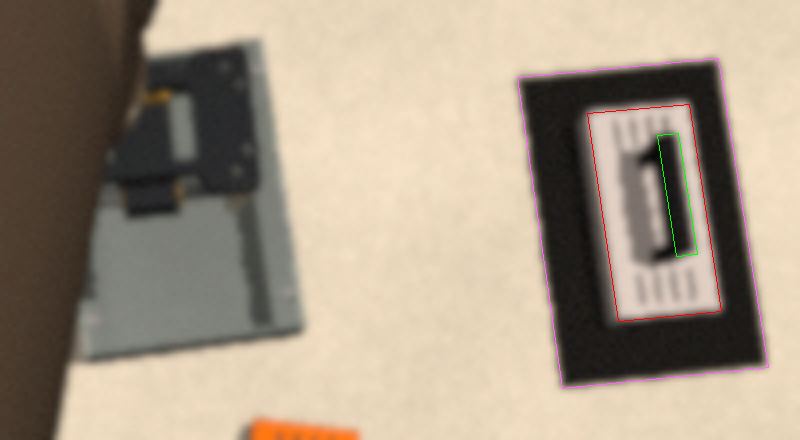

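View pics/ov_side_9.png

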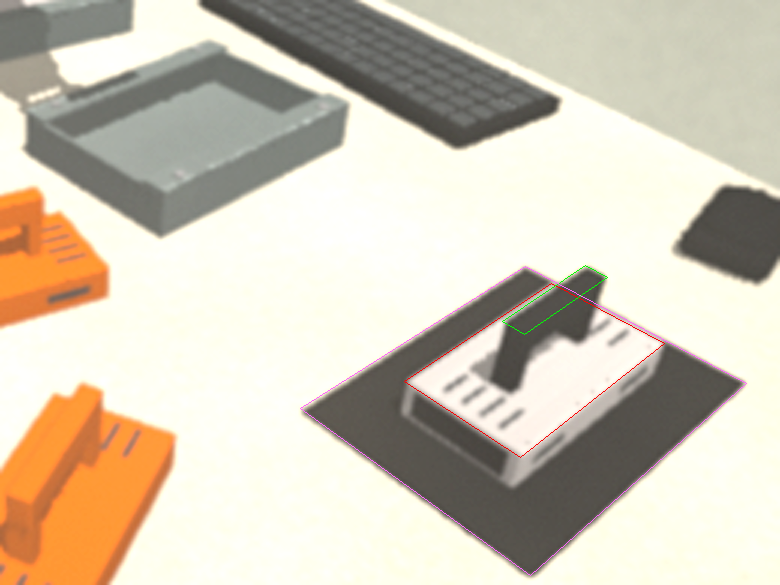

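View pics/side9.png

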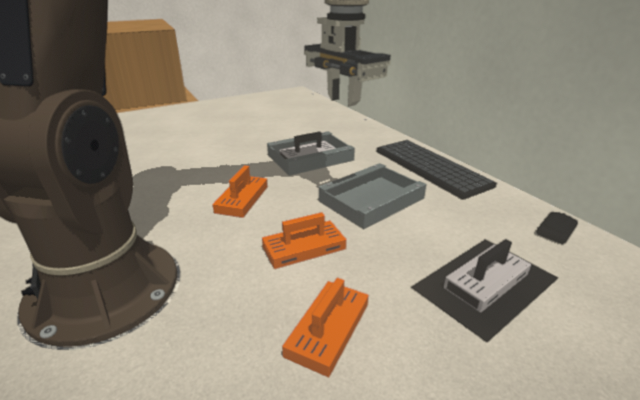

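The cartridge is centred and lengthwise on the pad in both views, its tray is empty, the spare and the orange ones are where they were, and the gripper is clear. I hand the job in.

```bash
python3 -c "
from cell import arm
print(arm.sign_off(), arm.observe()['clock'])"
```

```text
the job is handed in; nothing more can be done
the job is handed in; nothing more can be done
```

The jammed cartridge is now flat in the middle of the rubber pad, lengthwise along it. I took it by its handle, turned it about 29° while it was still down in the tray, lifted it out straight, and lowered it until it touched before letting go.

- **Placing:** overlays on both cameras put it within about 1 mm of the pad's centre and about 1° of its direction. That is no better than the roughly 2 mm camera calibration.
- **Force:** the largest wrist reading I saw was about 7 N, at set-down. I read it only at the end of each move.
- **Time:** about 16 s of the 45 s allowed.
- **Everything else:** the spare cartridge and the orange look-alikes look unmoved, and the gripper was clear when I handed in.

No check failed. The only disagreement was the measured tool position, which varied by 1–2 mm between moves; I corrected for that before contact.

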